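Drive the coupling's spring pin home

ROBOT

A 7-joint arm with a two-finger parallel gripper is mounted at the origin on the work surface. World frame = base frame: x ahead of the robot, y to its left, z up, the work surface at z = 0. Lengths are in mm, angles in degrees, forces in N, time in s.
With the tool pointing down it reaches from about 400 to 875 mm from the base axis. Payload 19.3 kg.
Tool frame: the origin (TCP) lies between the finger pads; the fingertips stand 22 mm ahead of it and the grasp point (between the pads) lies 3 mm ahead of it (r.tip_reach is the z of the fingertips in the tool frame, in mm); z points along the fingers, y is the line along which they close (so a half turn about z gives the same grasp; the last joint's range is limited). The gripper opens to 85 mm and grips with 20 to 120 N. Pads are 22 mm wide; open, the fingers measure 114 mm over their backs; the gripper's body (76 mm by 85 mm) begins 54 mm behind the grasp point. The pads swing forward as they close: fully open they stand 13 mm farther back than shut.
Start: joints at [59.92, 29.874, -2.08, 91.645, 1.215, 58.505, -6.463], TCP at [274.524, -561.472, 214.291] pointing down, gripper open.
Joint ranges: [-166.77, 166.77], [-17.47, 122.26], [-85.68, 81.53], [9.62, 139.38], [-72.42, 252.41], [9.2, 110.78], [-144.41, 144.41]. Speed limits (degrees/s): [108.29, 108.29, 136.94, 136.94, 172.46, 172.46, 172.46].

INTERFACE

Orientations are given as [roll, pitch, yaw] about the fixed x, y, z axes, in that order (R = Rz(yaw) Ry(pitch) Rx(roll)).
In Python, from cell import r, ungrasp, close_gripper, kin, viewer, ticket, get_time_s, get_q, get_joint_velocities, get_joint_torque, get_position, get_tcp_rot, get_ft_force, get_wrist_torque, get_finger_gap, get_gripper_force gives the robot as it stands. Calls block until the motion is done:
- r.move_to(position, orientation): joint-space move of the TCP to a pose.
- r.movel(position, feed=150, ori=None, contact_N=None): straight line of the TCP; ori=None keeps the orientation; feed is the mean speed in mm/s. With contact_N (N) it stops when the force on the tool has changed by that much, and returns True; else False.
- r.goto_joints(angles): joint-space move.
- ungrasp() and close_gripper(newtons=None): open the fingers fully, or close them until they stop; newtons is the grip in N (None keeps the last).
- r.hold(seconds).
- kin.ik(position, orientation): joint angles nearest the present ones, or None.
- viewer.snapshot(name): name is "scene" or "top"; returns (picture, depth): 400x640x3 uint8, blue, green, red; 400x640 float32, mm along the optical axis (not along the pixel's ray), 0 where there is no reading.
- viewer.camera_model(name): a dict with "fx", "fy", "cx", "cy" (pixels), "rvec" (rotation vector, rad) and "tvec" (3), from world to camera coordinates, as OpenCV has them. Camera axes: x right, y down, z forward; pixel columns grow to the right and rows downward; lengths in mm; the calibration is good to about 2 mm. A picture is of the moment at which its call begins. camera_model takes no time and is no camera call.
A pose or a line that the arm cannot do raises r.MotionError and nothing moves.
- ticket.sign_off(): hands the job in; it is judged then, once.
Readings, each from a call of its own:
- get_time_s(): time.
- get_q(): joint angles.
- get_joint_velocities(): joint speeds.
- get_joint_torque(): joint torques, N m.
- get_position(): TCP position.
- get_tcp_rot(): TCP orientation.
- get_ft_force(): force on the tool from outside, world axes, zero at the start.
- get_wrist_torque(): the same for the moment, N m.
- get_finger_gap(): finger opening in mm.
- get_gripper_force(): force on a finger pad.
Only numpy, scipy, OpenCV 4.12 (cv2) and the standard library are available. Lean on these libraries where they do the work, as an engineer would, in place of code of your own. Each camera call takes 0.05 s, during which the arm holds its last target. There are 200 camera calls.

TASK

The spring pin in the grinder's shaft coupling still stands proud. Take the soft-faced mallet (not the steel club hammer) out of the tool stand, get hold of it by its handle, and drive the pin fully home, flush with the coupling, with brisk blows of the mallet's face rather than a slow push. Then lay the mallet down on the bench and leave the other things where they are.

Things in the scene. Friction and masses are not known exactly. Their poses are not given: they have to be found in the camera images.
- pin (a joint): how far the spring pin is driven into the coupling, m: 0 = 14 mm proud, 0.014 = flush (its stop); starts at 0 to 0.003. It moves straight down, grips its hole by its own spring (5 N to move it, about 6.5 N near the bottom) and stays where it is driven to.
- pin_top (a point): centre of the top end of the spring pin: an upright steel pin of 10 mm diameter in the top of the grinder's dark steel sleeve coupling, a level cylinder of 56 mm diameter whose top is 129 mm above the bench (so the flush pin's top is 129 mm up). Another pin, 44 mm along the coupling towards the motor, is already flush. z up.
- grinder: fixed bench grinder, shaft along its y. Origin on the bench under the spring pin, z up, +x away from the robot. Along y (mm): motor +85 to +270, up to 196 high; coupling -35 to +65; bearing block -69 to -109, 135 high; wheel, trough and hood -120 to -225, up to 230 high. Reaches 110 mm to the front at the trough; before the coupling only the bed plate, 95 mm to the front, 30 high.
- mallet_head (a point): centre of the soft-faced mallet's head: black block, 56 mm along x, 48 mm along y (flat cheeks to grip across), with a round grey striking face, 50 mm diameter, at each end, 40 mm off along +z and -z. +x runs along the handle to the butt. 0.5 kg, mostly in the head: it can stand on a face, handle level 40 mm up. Starts in a stand slot, head 155 mm up, handle hidden inside, 45 degrees down.
- mallet_grip (a point): the middle of the mallet's handle, 110 mm from the head's centre. The handle is 22 mm wide (y), 28 mm high (z) and runs from 28 to 196 mm from the head's centre.
- stand: fixed plywood tool stand, 240 mm wide (y), 200 mm deep, 174 mm high. Its front board rises at 45 degrees away from the front (-x) and has two slots 100 mm apart. Origin on the bench under the board's middle, 35 mm behind the front. Heads rest on the board, handles pass square through it; draw a tool 190 mm along its handle, up and to the stand's front. Mallet head's centre: 28 mm off the board.
- mat: the black rubber bench mat in front of the grinder, 110 mm (x) by 360 mm (y), 3 mm thick, fixed, kept clear: room to lay the mallet down. Origin at its underside's centre.
- club_head (a point): centre of the head of the steel club hammer in the other slot: a plain square steel head 38 x 40 x 95 mm without round faces. To be left alone.
- spray_mid (a point): middle of a white spray bottle, 64 mm diameter, 150 mm high; bystander.
- spanner_mid (a point): a flat steel spanner lying on the bench, 200 mm long, its origin at the middle underneath; bystander.
- pin_tin_mid (a point): middle of an open steel tin of spare pins, 75 x 100 x 30 mm; bystander.
- agate_mid (a point): middle of a rounded pale stone, 90 mm diameter, 45 mm high; bystander.
- polish_mid (a point): middle of a round cake of polishing compound, 60 mm diameter, 24 mm high; bystander.
- brush_mid (a point): a brush lying on the bench, 180 mm long, its origin at the middle underneath; bystander.
Things that resemble listed ones, but are neither listed nor needed, are in the scene too. What is shaped like the part that bears mallet_head but pink is not meant.

How it is judged:
By the outcome, as a careful person would: the job done as asked, in the order asked, and still so for the second after the job is handed in, with the robot touching nothing.
It also fails if it takes over 67 s, if anything falls off the work surface, if the arm or the gripper's body presses on something with over 40 N, if the wrist force passes 120 N, or if a joint passes its speed limit or range.

## Working session

There is one attempt and no reset: what is moved stays moved. The work goes in short steps, each a Python script; the robot and the scene stay as the last script left them, time stands still between calls to the robot, and variables do not carry over. Pictures are saved under pics/ and viewed, at most 10 in all, crops included, and the job is handed in when it is done.

```bash
ls; mkdir -p pics; cat > h.py <<'E'
import numpy as np, cv2
from cell import *
def shot(name):
    im,d=viewer.snapshot(name); return im,d
def cam(name):
    c=viewer.camera_model(name); R=cv2.Rodrigues(np.array(c['rvec'],float))[0]; t=np.array(c['tvec'],float).ravel()
    return c,R,t
def cloud(name,d):
    c,R,t=cam(name); v,u=np.mgrid[:d.shape[0],:d.shape[1]]
    P=np.stack([(u-c['cx'])/c['fx']*d,(v-c['cy'])/c['fy']*d,d],-1)
    W=(P-t)@R; W[d==0]=np.nan; return W
def ray(name,u,v,z):
    c,R,t=cam(name); o=-R.T@t; k=R.T@np.array([(u-c['cx'])/c['fx'],(v-c['cy'])/c['fy'],1]); return o+k*(z-o[2])/k[2]
E
python3 - <<'E'
from h import *
for n in("scene","top"):
    im,d=shot(n); cv2.imwrite(f"pics/{n}0.png",im); np.save(f"{n}0.npy",d)
    c,R,t=cam(n); print(n,c['fx'],(-R.T@t).round(),R[2].round(2))
print(get_time_s(),get_tcp_rot(),get_position())
E
```

```text
pics
scene 491.76982200376176 [ 1281. -1337.  1129.] [-0.44  0.71 -0.56]
top 491.2235771650492 [ 282.  -38. 1621.] [ 0.11 -0.   -0.99]
0.1 [-1.79945620e+02  5.10857930e-03  2.60561551e+01] [ 274.37708321 -561.24183626  213.80692754]
```

View pics/scene0.png

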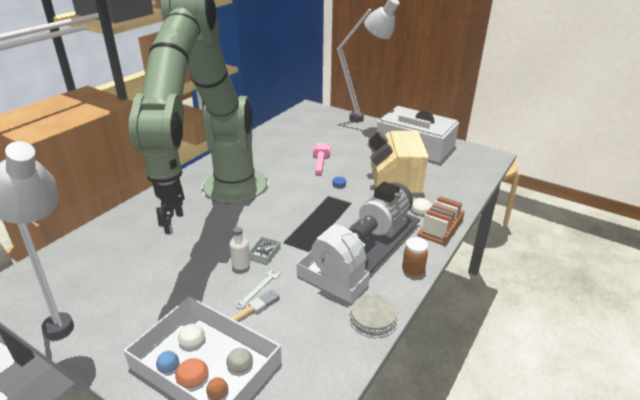

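View pics/top0.png

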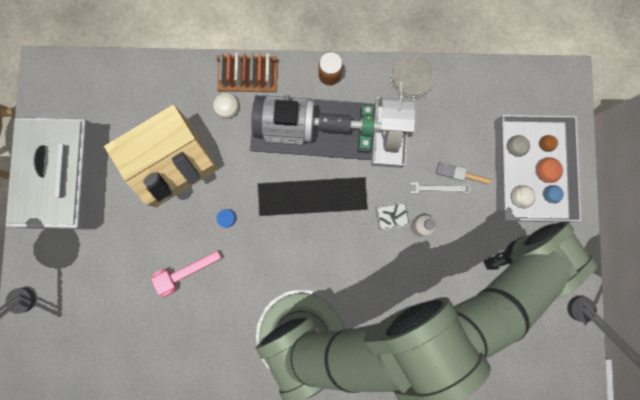

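The scene view shows the stand around (400,160) and the grinder at (365,235). In the top view the stand heads are at (157,186) and (185,167), the coupling at (335,124) and the mat at (312,196). I'll zoom in on these.

```bash
python3 - <<'E'
from h import *
a=cv2.imread("pics/top0.png");b=cv2.imread("pics/scene0.png")
f=lambda i,x,y,w,h,W,H:cv2.resize(i[y:y+h,x:x+w],(W,H),interpolation=cv2.INTER_CUBIC)
o=np.zeros((600,800,3),np.uint8)
o[:300,:400]=f(a,100,95,133,100,400,300)   # x3
o[:300,400:]=f(a,310,95,100,75,400,300)    # x4
o[300:,:400]=f(b,350,110,100,75,400,300)   # x4
o[300:,400:]=f(b,340,195,80,60,400,300)    # x5
cv2.imwrite("pics/c1.png",o)
W=cloud("top",np.load("top0.npy"));S=cloud("scene",np.load("scene0.npy"))
for u,v in[(157,186),(185,167),(185,115),(112,150),(153,203),(214,165),(336,124),(312,196),(260,184),(366,180),(367,209),(258,214)]: print(u,v,W[v,u].round(1))
E
```

```text
157 186 [453.7 426.6 184.7]
185 167 [513.6 350.4 171.8]
185 115 [720.5 406.5  -7.4]
112 150 [561.9 571.7 169.1]
153 203 [413.  473.3  70.5]
214 165 [539.4 287.4  61.2]
336 124 [ 666.2 -100.4  117.9]
312 196 [450.4 -28.5   4.8]
260 184 [487.5 144.4   5.2]
366 180 [ 507.6 -207.6   -1.5]
367 209 [ 410.6 -211.2    0.5]
258 214 [388.5 149.2  -4.3]
```

View pics/c1.png

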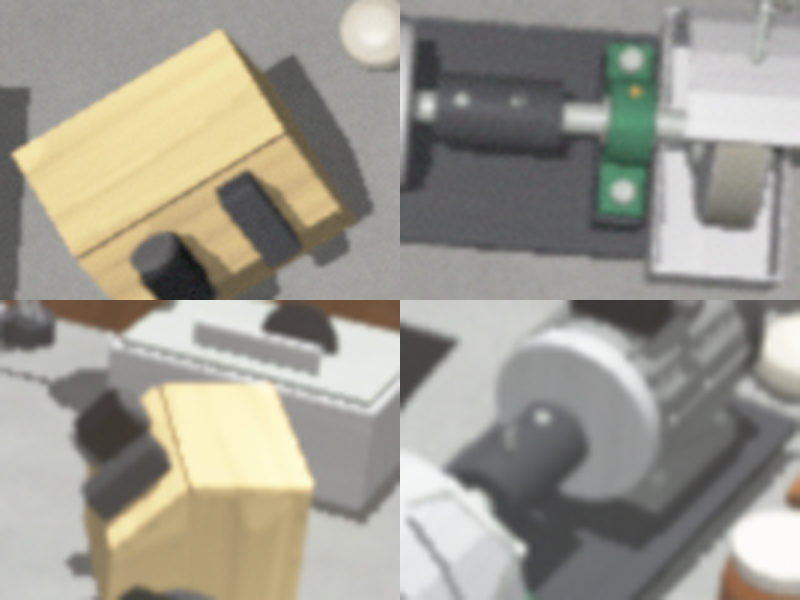

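The lower-left crop shows the mallet: its round grey face is at top px (154,178) and it is the slot on the image's left. The club hammer is in the other slot, around (187,168). The proud pin is at top px (339.5,120) and scene px (362,222), and the flush pin is at top (325,120) and scene (368.6,218.4).

```bash
python3 - <<'E'
from h import *
im=cv2.imread("pics/top0.png"); W=cloud("top",np.load("top0.npy"))
hsv=cv2.cvtColor(im,cv2.COLOR_BGR2HSV)
def big(m):
    m=m.astype(np.uint8)
    c=max(cv2.findContours(m,cv2.RETR_EXTERNAL,cv2.CHAIN_APPROX_NONE)[0],key=cv2.contourArea); return c
def toz(n,c,z): return np.array([ray(n,u,v,z)[:2] for u,v in c.reshape(-1,2)],np.float32)
roi=np.zeros(im.shape[:2],bool); roi[95:210,95:225]=1
w=roi&(hsv[...,0]>12)&(hsv[...,0]<32)&(hsv[...,1]>60)
print("V hist",np.histogram(hsv[...,2][w],10))
t=w&(hsv[...,2]>np.percentile(hsv[...,2][w],30))&(abs(W[...,2]-174)<14)
t=cv2.morphologyEx(t.astype(np.uint8),cv2.MORPH_OPEN,np.ones((5,5)))
c=big(t); p=toz("top",c,174); rc=cv2.minAreaRect(p); print("stand top",rc); print(cv2.boxPoints(rc).round(1))
# heads: dark unsaturated pixels above 100 mm in stand roi
dk=roi&(hsv[...,2]<95)&(W[...,2]>90)
n,l,st,ce=cv2.connectedComponentsWithStats(dk.astype(np.uint8))
for i in range(1,n):
    if st[i,4]>40: 
        q=W[l==i]; print("head",ce[i].round(1),st[i],np.nanmedian(q,0).round(1),np.nanpercentile(q[:,2],[5,95]).round(), "ray155",ray("top",*ce[i],155).round(1))
S=cv2.imread("pics/scene0.png");WS=cloud("scene",np.load("scene0.npy"))
# pins
def two(a,b):
    A=[];B=[]
    for n,(u,v) in(("top",a),("scene",b)):
        c,R,t=cam(n);o=-R.T@t;k=R.T@np.array([(u-c['cx'])/c['fx'],(v-c['cy'])/c['fy'],1]);k/=np.linalg.norm(k)
        M=np.eye(3)-np.outer(k,k);A.append(M);B.append(M@o)
    x=np.linalg.lstsq(np.vstack(A),np.hstack(B),rcond=None)[0];return x, np.linalg.norm(np.vstack(A)@x-np.hstack(B))
print("flush tri",two((325.2,119.8),(368.6,218.4)),ray("top",325.2,119.8,129))
print("proud tri",two((339.5,120),(362,221)),ray("top",339.5,120,142))
# bed plate, mat
g=np.zeros_like(roi);g[165:225,240:385]=1
c=big(g&(hsv[...,2]<45)); p=toz("top",c,3);print("mat",cv2.minAreaRect(p))
print(cv2.resize(hsv[115:127,315:345,2],None,fx=1,fy=1))
E
```

```text
V hist (array([  12,   27,  265,  272,  127,  123,  185,  369, 1077, 3118]), array([ 51. ,  70.2,  89.4, 108.6, 127.8, 147. , 166.2, 185.4, 204.6,
       223.8, 243. ]))
stand top ((587.3497924804688, 461.395263671875), (122.9544448852539, 238.35984802246094), 33.17970275878906)
[[470.7 527.5]
 [601.1 328. ]
 [704.  395.3]
 [573.6 594.8]]
head [186.3 167.9] [173 153  27  31 419] [512.4 348.5 163. ] [129. 190.] ray155 [513.7 350.8 155. ]
head [159.8 188.6] [147 173  25  29 395] [446.2 422.8 172.2] [138. 192.] ray155 [449.4 427.5 155. ]
flush tri (array([678.15930514, -65.18588545, 127.58777168]), np.float64(2.720554276416629)) [676.11806039 -66.19983384 129.        ]
proud tri (array([ 674.68718766, -108.92877091,  141.55488852]), np.float64(2.868257016759592)) [ 672.81986625 -110.00602103  142.        ]
mat ((398.78656005859375, 95.93551635742188), (0.0, 0.0), 0.0)
[[ 58  60  63  60  75  82  79  81  82  81  80  83  76  79  76  80  80  76
   80  74  71  71  74  73  72  70  75  76  74  76]
 [ 63  63  58  64  75  86  86  86  89  86  85  87  82  84  85  84  81  82
   80  82  79  80  79  
[... 578 characters left out ...]
117 109 105 106 110 108
  108 104 104 104 109 125 124 113 102  98  94  96]
 [184 206 202 159 119 103 101 103 102 107 111 108 106 107 106 107 106 108
  105 107 106 104 104 104 104 103 100 105 102 101]
 [168 180 174 142 107  95  95  94  96  96  95  98  98 101 100  99 102 102
  102 103 101 102 101 101 106 103 102 103 101 103]
 [137 148 145 122  99  93  91  89  90  91  92  90  90  94  92  92  97  96
   92  95  98  98  97  98  99 100 100 102 101  99]
 [ 91  99 101  93  85  85  86  84  87  86  86  86  91  88  87  89  91  90
   86  92  89  91  96  93  94  93  99  92  95  92]
 [ 62  66  70  78  77  84  82  84  83  81  86  84  85  84  85  84  87  88
   84  89  88  89  91  88  88  88  91  90  92  90]]
```

```bash
cat >> h.py <<'E'
from scipy.spatial.transform import Rotation as Ro
def ori(phi,tilt,flip=0):
    "tool z = down, tilted by tilt deg towards heading phi; tool y horizontal, square to phi"
    x=np.array([np.cos(np.radians(phi)),np.sin(np.radians(phi)),0]); T=np.radians(tilt)
    z=np.array([0,0,-np.cos(T)])+np.sin(T)*x; y=np.array([-x[1],x[0],0])*(-1 if flip else 1)
    return Ro.from_matrix(np.stack([np.cross(y,z),y,z],1)).as_euler('xyz',degrees=True), z
def hd(phi): return np.array([np.cos(np.radians(phi)),np.sin(np.radians(phi)),0])
SY=33.2; HEAD=np.array([456.7,432.8,155]); DRAW=np.r_[-hd(SY)[:2],1]/2**.5
PIN=np.array([673.7,-109,142.])
def tcp(g,z): return list(np.array(g)-3*z)
E
python3 - <<'E'
from h import *
for a in(-20,-10,0,10,20,30,45):
  for f in(0,1):
    o,z=ori(SY,a,f)
    s=[kin.ik(tcp(HEAD+d,z),list(o)) is not None for d in (0*z,-90*z,190*DRAW,205*DRAW)]
    pl=[]
    for hx,hy in((440,-110),(440,-50),(440,60)):
      for phi in range(0,181,30):
        o2,z2=ori(phi,a+45,f)
        if all(kin.ik(tcp([hx,hy,h],z2),list(o2)) is not None for h in(43,140)): pl.append((hx,hy,phi))
    print(a,f,s,pl)
for phi in (176,): 
  for f in(0,1):
    o,z=ori(phi,0,f); print([kin.ik(tcp(PIN+hd(phi)*75+[0,0,h],z),list(o)) for h in(40,140)])
E
```

```text
-20 0 [True, True, True, True] [(440, -110, 30), (440, -110, 60), (440, -110, 90), (440, -110, 120), (440, -110, 150), (440, -110, 180), (440, -50, 60), (440, -50, 90), (440, -50, 120), (440, -50, 150), (440, -50, 180), (440, 60, 60), (440, 60, 90), (440, 60, 120), (440, 60, 150), (440, 60, 180)]
-20 1 [True, True, True, True] [(440, -110, 30), (440, -110, 60), (440, -110, 90), (440, -110, 120), (440, -110, 150), (440, -110, 180), (440, -50, 60), (440, -50, 90), (440, -50, 120), (440, -50, 150), (440, -50, 180), (440, 60, 60), (440, 60, 90), (440, 60, 120), (440, 60, 150), (440, 60, 180)]
-10 0 [True, True, True, True] [(440, -110, 60), (440, -110, 90), (440, -110, 120), (440, -110, 150), (440, -110, 180), (440, -50, 60), (440, -50, 90), (440, -50, 120), (440, -50, 150), (440, -50, 180), (440, 60, 60), (440, 60, 90), (440, 60, 120), (440, 60, 150), (440, 60, 180)]
-10 1 [True, True, True, True] [(440, -110, 60), (440, -110, 90), (440, -110, 120), (440, -110, 150), (440, -110, 180), (440, -50, 60), (440, -50, 90), (440, -50, 120), (440, -50, 150), (440, -50, 180), (440, 60, 60), (440,
[... 2405 characters left out ...]
(440, -110, 120), (440, -50, 60), (440, -50, 90), (440, -50, 120), (440, 60, 60), (440, 60, 90), (440, 60, 120)]
[array([  6.94944188,  30.10661101,  -3.90807081,  95.99644669,
         2.42258408,  53.9791612 , -91.85795139]), array([  8.51560325,  24.74089512,  -6.13950104,  89.22123233,
         2.80429555,  66.1882763 , -92.19702755])]
[array([ 31.67832641,  35.14581981, -41.15274269,  94.60298901,
        25.89677297,  60.15405715,  68.54360137]), array([ 32.31527507,  29.39662198, -42.09372501,  87.88562083,
        20.41430442,  70.61922656,  73.06985584])]<sys>:0: UserWarning: Gimbal lock detected. Setting third angle to zero since it is not possible to uniquely determine all angles.
```

```bash
python3 - <<'E'
from h import *
o,z=ori(SY,-10,0); o=list(o)
def T(s): print(s,round(get_time_s(),1),np.round(get_position(),1))
r.movel([300,-520,420],feed=350);T("up")
r.move_to(tcp(HEAD-120*z+[0,0,60],z),o);T("hover")
ungrasp()
im,d=shot("top");cv2.imwrite("pics/hov.png",im)
print(r.movel(tcp(HEAD-2*z,z),feed=150,contact_N=12));T("down")
im,d=shot("scene");im2,_=shot("top")
f=lambda i,x,y,w,h,W,H:cv2.resize(i[y:y+h,x:x+w],(W,H),interpolation=cv2.INTER_CUBIC)
cv2.imwrite("pics/g1.png",np.hstack([f(im,330,80,120,120,400,400),f(im2,90,110,130,130,400,400)]))
print(get_ft_force())
E
```

```text
up 0.8 [ 299.9 -519.8  419.9]
hover 4.3 [475.1 444.  336.1]
False
down 5.9 [457.6 433.7 160.8]
[ 0.35748986 -1.1578128   0.15368017]
```

View pics/g1.png

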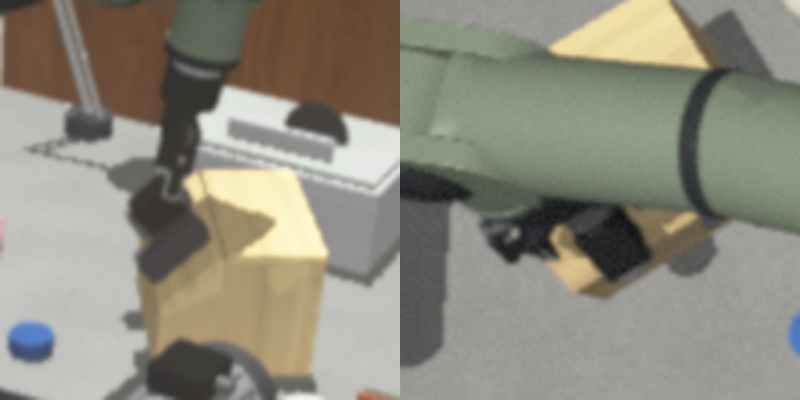

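The gripper straddles the mallet head, seen at crop (165,205) left, with the club free in front of it. I'll grip and draw.

```bash
python3 - <<'E'
from h import *
def T(s): print(s,round(get_time_s(),1),np.round(get_position(),1),round(get_finger_gap(),1),np.round(get_ft_force(),1))
close_gripper(70);T("closed")
p=np.array(get_position())
r.movel(list(p+20*DRAW),feed=100);T("20")
r.movel(list(p+205*DRAW),feed=220);T("drawn")
a,_=shot("scene");b,_=shot("top");cv2.imwrite("pics/d.png",np.hstack([cv2.resize(a[60:220,240:440],(400,320)),cv2.resize(b[130:290,90:290],(400,320))]))
E
```

```text
closed 6.4 [457.4 433.6 160.6] 45.8 [-0.7 -0.   6.7]
20 6.8 [445.7 425.7 174.8] 46.0 [ 0.4 -0.4 -4.7]
drawn 7.8 [336.6 354.1 304.8] 45.9 [ 0.9  0.2 -5.9]
```

View pics/d.png

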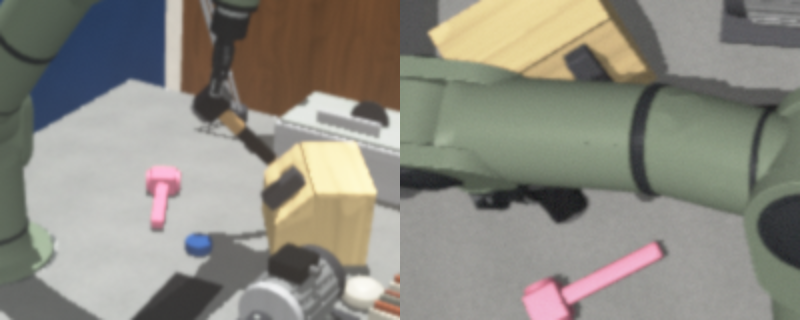

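```bash
python3 - <<'E'
from h import *
def T(s): print(s,round(get_time_s(),1),np.round(get_position(),1),round(get_finger_gap(),1),np.round(get_ft_force(),1))
p=np.array(get_position()); r.movel(list(p+[-25,-16,35]),feed=200)
o,z=ori(90,35,0); o=list(o); P=np.array([440,-110,0])
r.move_to(tcp(P+[0,0,160],z),o);T("above")
r.movel(tcp(P+[0,0,75],z),feed=150)
print(r.movel(tcp(P+[0,0,30],z),feed=40,contact_N=8));T("touch")
a,_=shot("scene");cv2.imwrite("pics/e.png",cv2.resize(a[140:290,240:440],(800,600)))
E
```

```text
above 11.0 [ 440.  -111.3  162.3] 46.0 [-0.1 -0.  -5.5]
True
touch 12.4 [ 439.7 -111.8   47.9] 45.8 [-0.  -0.4 -1.7]
```

View pics/e.png

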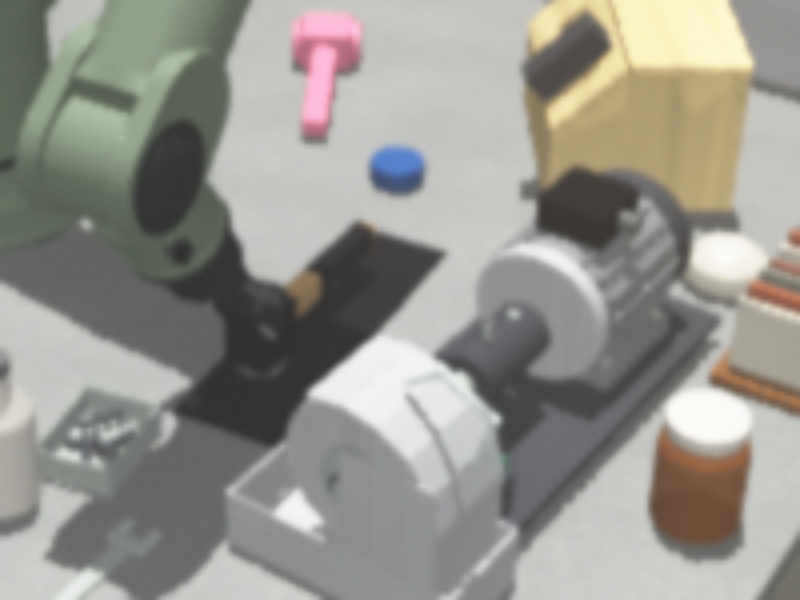

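The mallet stands on the mat with its handle level along +y. I'll release, back off along the tool axis and measure it from above.

```bash
python3 - <<'E'
from h import *
def T(s): print(s,round(get_time_s(),1),np.round(get_position(),1),round(get_finger_gap(),1),np.round(get_ft_force(),1))
o,z=ori(90,35,0)
r.movel(list(np.array(get_position())-[0,0,1.5]),feed=40)
ungrasp(); r.hold(.2)
p=np.array(get_position()); r.movel(list(p-130*z),feed=250)
r.move_to([380,-330,330],list(ori(90,0,0)[0]));T("away")
b,d=shot("top");cv2.imwrite("pics/f0.png",b);np.save("f.npy",d);a,_=shot("scene")
cv2.imwrite("pics/f.png",np.hstack([cv2.resize(a[180:280,260:380],(400,333)),cv2.resize(b[150:240,240:380],(400,333))]))
E
```

```text
away 15.0 [ 380.5 -328.5  328.7] 85.6 [-0.1  0.1 -0.3]
```

View pics/f.png

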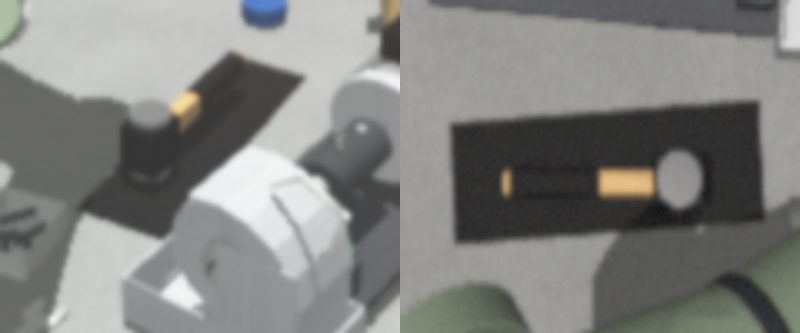

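The mallet stands on its face. In the right crop the grey face is at (680,180), i.e. top px (338,198.6), with the handle level to +y.

```bash
python3 - <<'E'
from h import *
b=cv2.imread("pics/f0.png");hsv=cv2.cvtColor(b,cv2.COLOR_BGR2HSV)
roi=np.zeros(b.shape[:2],bool);roi[182:208,268:346]=1
w=roi&(hsv[...,1]>90)&(hsv[...,0]>8)&(hsv[...,0]<30)&(hsv[...,2]>90)
n,l,s,c=cv2.connectedComponentsWithStats(w.astype(np.uint8))
pts=[]
for i in range(1,n):
    if s[i,4]>5: print("wood",s[i],c[i].round(1),ray("top",*c[i],57).round(1));pts.append(ray("top",*c[i],57))
g=roi&(hsv[...,1]<50)&(hsv[...,2]>90);g[:,:328]=0
n,l,s,c=cv2.connectedComponentsWithStats(g.astype(np.uint8));i=1+np.argmax(s[1:,4])
print("face",s[i],c[i].round(1),ray("top",*c[i],83).round(1))
E
```

```text
wood [309 195  20   9 159] [318.5 198.6] [437.  -49.8  57. ]
wood [275 196   4   7  24] [276.8 199. ] [433.3  83.7  57. ]
face [329 191  17  15 203] [337.2 198. ] [ 437.3 -108.3   83. ]
```

```bash
python3 - <<'E'
from h import *
def T(s): print(s,round(get_time_s(),1),np.round(get_position(),1),round(get_finger_gap(),1),np.round(get_ft_force(),1),np.round(get_wrist_torque(),2))
o,z=ori(91.2,0,0);o=list(o); G=np.array([437.3,-108.3,43])+75*hd(91.2)
r.move_to(tcp(G+[0,0,130],z),o)
print(r.movel(tcp(G,z),feed=150,contact_N=12)); close_gripper(120);T("grip")
r.movel(tcp(G+[0,0,60],z),feed=120);T("lift")
r.movel(tcp(G+[0,0,260],z),feed=250)
o,z=ori(177,0,0);o=list(o)
r.move_to(tcp(G+[0,0,260],z),o);T("turn")
A=np.array([PIN[0],PIN[1],129+40+100])+75*hd(177)
r.movel(tcp(A,z),feed=250);T("over pin")
b,d=shot("top");cv2.imwrite("pics/i0.png",b);a,_=shot("scene")
W=cloud("top",d)
hsv=cv2.cvtColor(b,cv2.COLOR_BGR2HSV)
cv2.imwrite("pics/i.png",np.hstack([cv2.resize(a[150:260,300:432],(400,333)),cv2.resize(b[85:175,270:410],(400,257+76))]))
E
```

```text
False
grip 18.2 [435.7 -33.3  46. ] 0.0 [ 0.5 -0.6  0.8] [-0.02 -0.03 -0.02]
lift 18.8 [435.6 -33.  105.6] 0.2 [0.3 0.2 0. ] [-0.04 -0.04  0.01]Traceback (most recent call last):
  File "<stdin>", line 7, in <module>
cell.MotionError: the arm cannot follow that straight line within its joint ranges
```

The gap is 0, so the fingers missed. I'll look again.

```bash
python3 - <<'E'
from h import *
print(np.round(get_q(),1))
a,_=shot("scene");b,_=shot("top");cv2.imwrite("pics/j0.png",b);cv2.imwrite("pics/js.png",a)
cv2.imwrite("pics/j.png",np.hstack([cv2.resize(a[170:290,240:400],(400,300)),cv2.resize(b[150:240,240:380],(400,300))]))
E
```

```text
[ -41.9   35.1   53.3  126.3  -45.3   40.4 -135.4]
```

View pics/j.png

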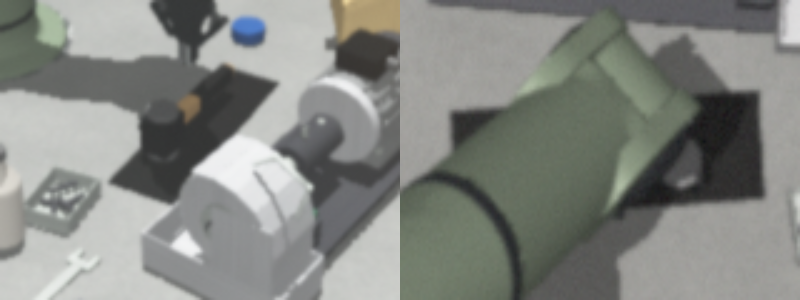

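```bash
python3 - <<'E'
from h import *
print(get_tcp_rot(),get_position(),get_finger_gap(),r.tip_reach)
def proj(n,P):
    c=viewer.camera_model(n); K=np.array([[c['fx'],0,c['cx']],[0,c['fy'],c['cy']],[0,0,1]])
    return cv2.projectPoints(np.array(P,float).reshape(-1,3),np.array(c['rvec'],float),np.array(c['tvec'],float),K,None)[0].reshape(-1,2).round(1)
p=np.array(get_position())
print("tip",proj("scene",[p-[0,0,22],p]))
print("wood/face/butt predicted",proj("scene",[[437,-49.8,57],[437.3,-108.3,83],[433.3,83.7,57]]))
a=cv2.imread("pics/js.png");hsv=cv2.cvtColor(a,cv2.COLOR_BGR2HSV)
w=(hsv[...,1]>90)&(hsv[...,0]>8)&(hsv[...,0]<30)&(hsv[...,2]>60);w[:190]=0;w[225:]=0;w[:,:300]=0;w[:,345:]=0
n,l,s,c=cv2.connectedComponentsWithStats(w.astype(np.uint8));print(s[1:],c[1:])
cv2.imwrite("pics/k.png",cv2.resize(a[165:235,270:350],(800,600),interpolation=cv2.INTER_CUBIC)[:,:])
E
```

```text
[ 1.79948310e+02 -3.43451323e-03 -8.87964338e+01] [435.38375821 -33.27503864 105.37969607] 0.24887903034608358 22.0
tip [[314.8 203.5]
 [314.8 198.6]]
wood/face/butt predicted [[312.8 211.4]
 [304.2 213.2]
 [330.3 195.1]]
[[313 209   6   7  29]] [[315.51724138 211.48275862]]
```

View pics/k.png

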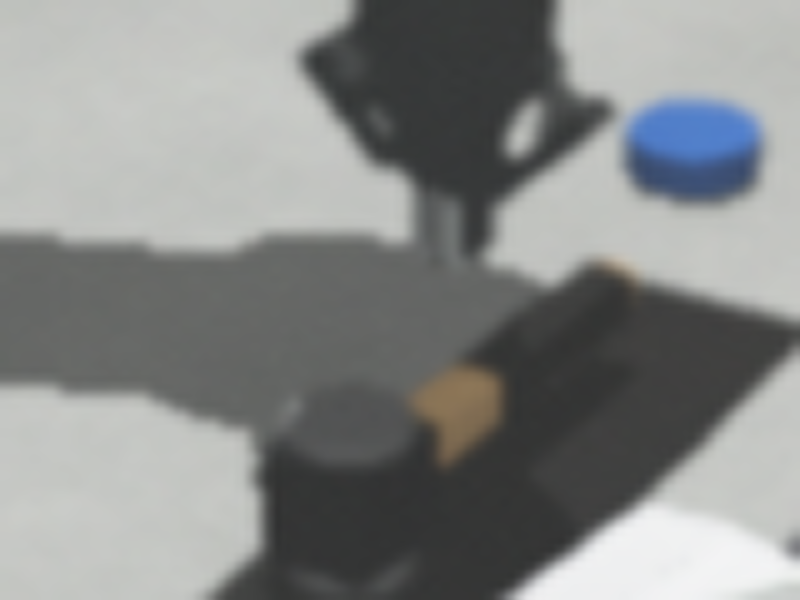

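```bash
python3 - <<'E'
from h import *
a,d=shot("scene");W=cloud("scene",d)
print("tip area");
for v in(186,189,192,194): print([W[v,u].round(0).tolist() for u in(313,315,317)])
def proj(n,P):
    c=viewer.camera_model(n); K=np.array([[c['fx'],0,c['cx']],[0,c['fy'],c['cy']],[0,0,1]])
    return cv2.projectPoints(np.array(P,float).reshape(-1,3),np.array(c['rvec'],float),np.array(c['tvec'],float),K,None)[0].reshape(-1,2).round(1)
print("start tip pred",proj("scene",[274.4,-561.2,192])); W0=cloud("scene",np.load("scene0.npy"))
for v in(215,220,225,228): print([W0[v,u].round(0).tolist() for u in(160,166,170)])
print("handle",[W[v,u].round(0).tolist() for u,v in((320,205),(325,200),(315,211),(305,214))])
E
```

```text
tip area
[[433.0, -42.0, 165.0], [443.0, -44.0, 170.0], [449.0, -40.0, 170.0]]
[[433.0, -43.0, 153.0], [440.0, -39.0, 153.0], [449.0, -39.0, 156.0]]
[[433.0, -43.0, 140.0], [445.0, -47.0, 146.0], [451.0, -42.0, 145.0]]
[[438.0, -49.0, 136.0], [440.0, -39.0, 131.0], [451.0, -42.0, 136.0]]
start tip pred [[177.  238.3]]
[[299.0, -621.0, 325.0], [312.0, -611.0, 324.0], [302.0, -591.0, 308.0]]
[[298.0, -624.0, 309.0], [313.0, -615.0, 309.0], [nan, nan, nan]]
[[305.0, -633.0, 300.0], [322.0, -626.0, 302.0], [306.0, -600.0, 280.0]]
[[-25.0, -398.0, 7.0], [304.0, -614.0, 277.0], [306.0, -602.0, 270.0]]
handle [[439.0, -1.0, 60.0], [436.0, 39.0, 60.0], [442.0, -43.0, 57.0], [446.0, -116.0, 87.0]]
```

The lateral position agrees. However, the fingertips appear about 43 mm higher than the TCP reading plus tip_reach implies. I'll probe the bare bench to measure the true reach.

```bash
python3 - <<'E'
from h import *
o=list(ori(0,0,0)[0])
p=np.array(get_position());r.movel(list(p+[0,0,70]),feed=250)
r.move_to([480,235,150],o)
r.movel([480,235,40],feed=200,contact_N=6); r.hold(.1); f0=get_ft_force()[2]
print(r.movel([480,235,-35],feed=40,contact_N=5),np.round(get_position(),1),get_ft_force()[2]-f0,get_time_s(),get_finger_gap())
a,d=shot("scene");cv2.imwrite("pics/p.png",a)
r.movel([480,235,150],feed=250)
E
```

```text
True [479.9 235.  -17. ] 15.465554616656863 24.175 -0.2229520567266076
```

Touch came at a reading of z = -17 instead of +22, so the real tool is about 39 mm shorter than modelled along the fingers. The earlier head grip was therefore only at the head's upper edge. I'll correct for this in `tcp()`.

```bash
sed -i 's/^def tcp.*/def tcp(g,z): return list(np.array(g)+35.5*z)/' h.py; python3 - <<'E'
from h import *
G=np.array([437.3,-108.3,43])+75*hd(91.2)
A=np.array([PIN[0],PIN[1],169])+75*hd(177)
print(np.round(get_q()))
for f in(0,1):
  for n,ph,P in(("G",91.2,G),("G2",91.2,G+[0,0,130]),("T",177,G+[0,0,230]),("A",177,A),("A2",177,A+[0,0,100])):
    o,z=ori(ph,0,f);q=kin.ik(tcp(P,z),list(o));print(f,n,None if q is None else q.round())
E
```

```text
[ 15.  46. -73. 107.  48.  66.  15.]
0 G [ 50.  65. -79. 125.  74.  67. 112.]
0 G2 [ 55.  48. -85. 121.  53.  67. 125.]
0 T [-22.  11.  22. 118.  -5.  52. -90.]
0 A [-10.  36.  22.  99. -17.  48. -74.]
0 A2 [-11.  29.  22.  94. -12.  60. -78.]
1 G [ 31.  42. -45. 125.  55.  35. -54.]
1 G2 [ 43.  31. -61. 121.  36.  49. -38.]
1 T [ 54.  24. -72. 115.  27.  61.  56.]
1 A [ 46.  52. -70.  96.  52.  71.  50.]
1 A2 [ 48.  46. -75.  91.  45.  79.  55.]
```

```bash
python3 - <<'E'
from h import *
r.goto_joints([0,10,0,112,0,58,-45]); ungrasp()
print(np.round(get_position()),get_time_s())
G=np.array([437.3,-108.3,43])+75*hd(91.2)
A=np.array([PIN[0],PIN[1],169])+75*hd(177)
for f in(0,1):
  for n,ph,P in(("G",91.2,G),("G2",91.2,G+[0,0,130]),("T",177,G+[0,0,230]),("A",177,A),("A2",177,A+[0,0,100])):
    o,z=ori(ph,0,f);q=kin.ik(tcp(P,z),list(o));print(f,n,None if q is None else q.round())
E
```

```text
[449. -59. 274.] 27.3083
0 G [ -36.   47.   45.  129.  -68.   34. -116.]
0 G2 [ -51.   42.   70.  125.  -52.   52. -126.]
0 T [ -7.  11.   4. 117.  -1.  52. -95.]
0 A [  0.  34.   6.  99.  -5.  48. -85.]
0 A2 [ -1.  27.   8.  94.  -4.  59. -85.]
1 G [ -1.  35.  -3. 127.   5.  18.  -7.]
1 G2 [  2.  20.  -6. 123.   3.  37.  -6.]
1 T [ 12.  12. -18. 116.   4.  53.  79.]
1 A [ 19.  35. -21.  98.  16.  50.  78.]
1 A2 [ 18.  28. -20.  92.  11.  61.  82.]
```

```bash
python3 - <<'E'
from h import *
def T(s): print(s,round(get_time_s(),1),np.round(get_position(),1),round(get_finger_gap(),1),np.round(get_ft_force(),1),np.round(get_wrist_torque(),2))
o,z=ori(91.2,0,1);o=list(o); G=np.array([437.3,-108.3,43])+75*hd(91.2)
r.move_to(tcp(G+[0,0,110],z),o)
print(r.movel(tcp(G,z),feed=150,contact_N=12)); close_gripper(120);T("grip")
if get_finger_gap()>15:
    r.movel(tcp(G+[0,0,60],z),feed=120);T("lift")
    r.move_to(tcp(G+[0,0,230],z),o)
    o,z=ori(177,0,1);o=list(o)
    r.move_to(tcp(G+[0,0,230],z),o);T("turn")
    A=np.array([PIN[0],PIN[1],129+40+90])+75*hd(177)
    r.movel(tcp(A,z),feed=300);T("over pin")
b,d=shot("top");a,ds=shot("scene");cv2.imwrite("pics/i0.png",b);cv2.imwrite("pics/i1.png",a);np.save("is.npy",ds)
cv2.imwrite("pics/i.png",np.hstack([cv2.resize(a[150:260,300:432],(400,333)),cv2.resize(b[85:175,270:410],(400,333))]))
E
```

```text
False
grip 29.5 [436.1 -33.3   7.7] 20.3 [-0.7  0.6  6.7] [-0.23  0.01 -0.04]
lift 30.2 [435.4 -33.3  67.1] 20.6 [ 0.9 -0.2 -5.9] [ 0.31  0.04 -0.06]
turn 32.2 [435.5 -33.3 236.8] 20.2 [ 1.1  0.2 -5.2] [0.03 0.31 0.01]
over pin 33.0 [ 598.6 -105.   222.7] 20.3 [ 0.2 -1.  -5.2] [ 0.    0.32 -0.04]
```

View pics/i.png

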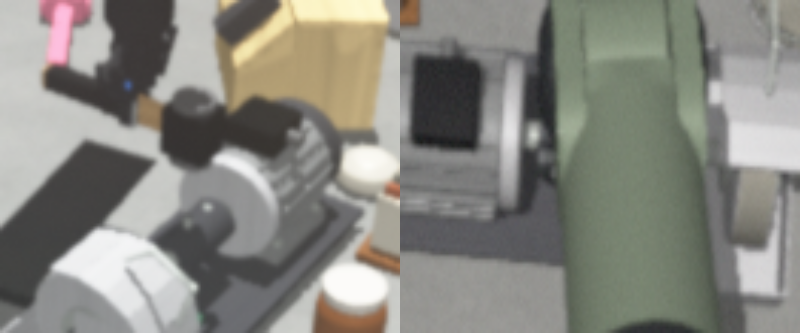

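The mallet is held by its handle, with the head over the coupling; its top face is at scene px (364.4,180.4) and the pin below it. I'll check that numerically.

```bash
python3 - <<'E'
from h import *
def proj(n,P):
    c=viewer.camera_model(n); K=np.array([[c['fx'],0,c['cx']],[0,c['fy'],c['cy']],[0,0,1]])
    return cv2.projectPoints(np.array(P,float).reshape(-1,3),np.array(c['rvec'],float),np.array(c['tvec'],float),K,None)[0].reshape(-1,2).round(1)
print(proj("scene",[[673.7,-109,299],[673.7,-109,219],[673.7,-109,142]]))
W=cloud("scene",np.load("is.npy"))
print("face",[W[v,u].round(0).tolist() for u,v in((360,180),(364,180),(368,180),(364,178))])
x=np.nanmedian(W[178:183,359:370].reshape(-1,3),0);print(x)
S=W[150:215,300:375].reshape(-1,3); t=(np.abs(S[:,1]+109)<45)&(S[:,0]>640)&(S[:,0]<715)&(S[:,2]>215)&(S[:,2]<320)
q=S[t];print(np.nanpercentile(q,[2,50,98],axis=0).round(0))
def P2(z,n0):
    h=q[np.abs(q[:,2]-z)<6]; print(z,len(h),h.min(0).round(),h.max(0).round())
P2(299,0);P2(225,0)
# handle tilt: wood+grip points
H=W[140:215,300:375].reshape(-1,3);H=H[(abs(H[:,1]+107)<14)&(H[:,0]<645)&(H[:,0]>470)&(H[:,2]>235)&(H[:,2]<290)]
for lo in range(470,645,25):
    h=H[(H[:,0]>=lo)&(H[:,0]<lo+25)]; 
    if len(h)>3: print(lo,len(h),np.percentile(h[:,2],[5,50,95]).round(),np.median(h[:,1]).round())
E
```

```text
[[363.8 181.7]
 [362.4 202.2]
 [361.2 220.9]]
face [[659.0, -107.0, 299.0], [667.0, -95.0, 296.0], [680.0, -92.0, 299.0], [662.0, -86.0, 298.0]]
[666.39047859 -98.10692236 298.51958578]
[[ 648. -137.  223.]
 [ 681. -129.  271.]
 [ 703.  -88.  301.]]
299 112 [ 649. -138.  293.] [699. -85. 303.]
225 32 [ 653. -137.  219.] [ 699. -106.  231.]
470 35 [250. 264. 274.] -110.0
495 56 [251. 268. 275.] -110.0
520 57 [249. 267. 275.] -111.0
545 49 [249. 263. 274.] -114.0
570 14 [248. 257. 266.] -116.0
595 59 [245. 271. 284.] -114.0
620 43 [250. 265. 274.] -116.0
```

The head is level and centred at (674,-111), over the pin. First blow, with a force guard.

```bash
cat >> h.py <<'E'
def T(s): print(s,round(get_time_s(),2),np.round(get_position(),1),round(get_finger_gap(),1),np.round(get_ft_force(),1),np.round(get_wrist_torque(),2))
def blow(dz,feed,N):
    o,z=ori(177,0,1); A=np.array([PIN[0],PIN[1],169])+75*hd(177)
    r.movel(tcp(A+[0,0,75],z),feed=300)
    c=r.movel(tcp(A+[0,0,dz],z),feed=feed,contact_N=N);T(f"blow {dz} {c}")
    r.movel(tcp(A+[0,0,75],z),feed=300)
E
python3 - <<'E'
from h import *
blow(3,350,60); T("up")
blow(0,350,60); T("up")
E
```

```text
blow 3 False 33.68 [ 598.6 -105.   137.2] 20.3 [ 0.3  0.3 -4.1] [-0.03  0.27  0.02]
up 34.08 [ 599.9 -105.2  212.2] 20.4 [-0.2  0.  -5.2] [0.02 0.34 0.01]
blow 0 False 34.69 [ 598.3 -104.9  133.3] 20.3 [ 0.6 -0.  -4.6] [-0.03  0.29 -0.02]
up 35.09 [ 599.8 -105.2  211.7] 20.2 [-0.4 -0.2 -5.2] [ 0.04  0.34 -0.05]
```

```bash
python3 - <<'E'
from h import *
for dz in(-2,-4): blow(dz,350,35)
T("up")
E
```

```text
blow -2 False 35.71 [ 598.3 -104.9  131.2] 20.1 [ 0.4 -0.7 -4.6] [ 0.01  0.21 -0.06]
blow -4 False 36.74 [ 598.4 -104.9  129.3] 20.3 [ 1.2  0.6 -4.7] [-0.    0.24  0.01]
up 37.16 [ 599.9 -105.2  211.9] 20.6 [-0.4  0.2 -6.6] [-0.03  0.39 -0.  ]
```

```bash
cat > chk.py <<'E'
from h import *
a,d=shot("scene");W=cloud("scene",d);cv2.imwrite("pics/q.png",a)
g=get_position()[2]+35.5
S=W[150:225,300:385].reshape(-1,3); q=S[(np.abs(S[:,1]+110)<45)&(S[:,0]>640)&(S[:,0]<715)&(S[:,2]>g-60)&(S[:,2]<g+60)]
top=q[q[:,2]>g+32]; A=np.c_[top[:,:2]-[674,-110],np.ones(len(top))]; print("face top plane",np.linalg.lstsq(A,top[:,2],rcond=None)[0].round(2),"expected",round(g+40,1),len(top), np.percentile(q[:,2],[1,3]).round())
hs=cv2.cvtColor(a,cv2.COLOR_BGR2GRAY);print(hs[210:228,352:378]); print("old");print(cv2.cvtColor(cv2.imread("pics/scene0.png"),cv2.COLOR_BGR2GRAY)[210:228,352:378])
E
python3 chk.py
```

```text
face top plane [-7.0000e-02  2.0000e-01  2.9461e+02] expected 285.7 228 [223. 227.]
[[201 201 201 201 200 200 194 175 152 146 145 145 145 146 146 146 146 146
  147 146 145 144 144 144 147 146]
 [200 201 201 200 198 198 191 168 148 146 146 144 145 146 146 147 146 146
  147 146 145 144 144 145 146 146]
 [200 201 200 200 198 197 190 165 148 145 146 146 145 145 146 148 147 146
  147 147 146 145 144 145 144 146]
 [201 199 199 199 200 199 191 162 146 146 145 146 144 146 146 146 146 147
  147 146 145 144 145 145 145 147]
 [198 197 198 198 200 200 191 162 147 147 146 145 145 144 142 142 141 142
  144 144 144 144 145 146 145 147]
 [199 199 197 197 198 199 191 165 147 146 146 145 143 138 128 126 125 127
  131 135 139 141 143 146 146 147]
 [200 199 198 198 198 198 191 166 150 146 146 144 138 124 115 122 123 118
  117 118 124 131 138 144 145 147]
 [200 200 199 198 197 197 191 168 150 147 145 138 124 111 119 150 161 144
  118 109 111 117 127 137 144 147]
 [200 199 199 198 198 196 184 161 148 145 139 125 111 105 122 166 189 170
  127 105 105 106 112 125 139 146]
 [199 199 198 199 197 187 165 140 1
[... 2213 characters left out ...]
08 107 106
  104 102 100  99  95  95 110 137]
 [202 197 187 162 135 115 104 103 117 137 134 117 110 109 109 106 105 104
  102 100  97  93  91  90  97 125]
 [192 175 153 130 114 106 103 104 113 131 132 117 109 107 106 104 103 102
   99  98  95  91  88  85  89 115]
 [166 142 123 112 107 104 105 105 109 124 126 116 108 105 103 103 101  99
   96  93  91  87  84  81  83 108]
 [135 117 110 107 105 106 107 108 107 108 108 109 107 104 103 100  98  96
   93  89  86  82  79  77  82 107]
 [116 110 106 106 106 108 109 110 107 107 105 105 104 102 101  98  95  93
   89  86  83  79  76  76  89 121]
 [109 105 105 106 108 109 110 110 109 107 105 104 102 100  98  95  92  89
   85  82  78  75  75  84 109 137]]
```

```bash
cat > tilt.py <<'E'
from h import *
def tilt(d,g):
    W=cloud("scene",d);H=W[130:235,280:385].reshape(-1,3)
    H=H[(abs(H[:,1]+107)<16)&(abs(H[:,2]-g)<35)]
    X=[];Z=[]
    for lo in list(range(480,560,15))+[620,630]:
        h=H[(H[:,0]>=lo)&(H[:,0]<lo+15)]
        if len(h)>8: X.append(lo+7.5-600);Z.append(np.percentile(h[:,2],90)-g)
    S=W[150:225,300:385].reshape(-1,3); q=S[(np.abs(S[:,1]+110)<18)&(abs(S[:,0]-674)<18)&(S[:,2]>g+20)&(S[:,2]<g+70)]
    return np.degrees(np.arctan(np.polyfit(X,Z,1)[0])).round(1),np.round(X),np.round(Z),"head top over grip",np.median(q[:,2]).round(1)-g
if __name__=="__main__":
    print(tilt(np.load("is.npy"),258.2))
    a,d=shot("scene");print(tilt(d,get_position()[2]+35.5))
E
python3 tilt.py
```

```text
(np.float64(-0.4), array([-112.,  -98.,  -82.,  -68.,  -52.,  -38.,   28.,   38.]), array([15., 16., 16., 16., 16., 11., 16., 15.]), 'head top over grip', np.float64(40.30000000000001))
(np.float64(8.0), array([-112.,  -98.,  -82.,  -68.,  -52.,  -38.,   28.,   38.]), array([-3., -0.,  3.,  5.,  8.,  8., 20., 16.]), 'head top over grip', np.float64(54.75966440619072))
```

The mallet slipped about 9° head-up in the grip, so the pin is only partly in. I'll re-level with tool tilt, strike faster and estimate the remaining stand from the slip after each blow.

```bash
cat > strike.py <<'E'
from tilt import *
import sys,json
def gz(tau): return np.array(get_position())-35.5*ori(177,tau,1)[1]
def meas(tau):
    a,d=shot("scene"); t=tilt(d,gz(tau)[2]); th=np.degrees(np.arctan((t[4]-40.3)/75)); return t[0],th
def strike(tau,dz,feed,N=40,up=75):
    o,z=ori(177,tau,1);o=list(o); A=np.array([PIN[0],PIN[1],169])+75*hd(177)
    r.movel(tcp(A+[0,0,up],z),feed=300,ori=o)
    c=r.movel(tcp(A+[0,0,dz],z),feed=feed,contact_N=N); f=get_ft_force(); g=gz(tau)[2]-169
    r.movel(tcp(A+[0,0,up],z),feed=300)
    a,b=meas(tau); print(f"tau {tau:.1f} dz {dz} got {g:.1f} c {c} Fz {f[2]:.1f} after: handle {a:.1f} head {b:.1f} -> face {g+75*np.tan(np.radians((a+b)/2)):.1f} t {get_time_s():.1f}")
    return (a+b)/2
E
python3 - <<'E'
from strike import *
m=strike(9.5,4,450); m=strike(9.5+m,0,450)
E
```

```text
tau 9.5 dz 4 got 3.3 c False Fz -4.1 after: handle 3.0 head 4.5 -> face 8.2 t 38.3
tau 13.3 dz 0 got -0.6 c False Fz -3.4 after: handle 5.7 head 7.7 -> face 8.2 t 39.4
```

```bash
python3 - <<'E'
from h import *
p=np.array(get_position()); r.movel(list(p+[-170,0,15]),feed=350)
b,d2=shot("top");a,d=shot("scene");cv2.imwrite("pics/r_s.png",a);cv2.imwrite("pics/r_t.png",b)
G=lambda f:cv2.cvtColor(f,cv2.COLOR_BGR2GRAY).astype(int)
print("scene now");print(G(a)[214:228,354:372]);
print("top now");print(G(b)[114:126,320:346]);print("top old");print(G(cv2.imread("pics/top0.png"))[114:126,320:346])
print(get_time_s(),get_gripper_force(),get_finger_gap())
E
```

```text
scene now
[[198 199 199 201 192 163 147 147 147 146 145 145 143 143 143 143 145 145]
 [198 199 199 200 191 164 149 148 146 145 144 139 129 126 126 127 132 136]
 [199 199 199 198 190 167 150 147 147 144 138 125 116 123 124 121 118 120]
 [198 198 198 197 191 169 150 148 146 139 125 112 119 151 162 145 119 109]
 [199 199 198 195 185 161 148 146 139 126 112 108 125 167 189 171 126 107]
 [198 199 197 187 165 141 139 137 124 112 106 106 115 140 157 145 117 105]
 [200 198 189 166 135 118 117 116 109 105 105 107 108 114 118 113 106 103]
 [199 188 166 135 114 105 104 105 106 107 108 108 108 107 107 104 102 100]
 [184 161 133 113 104 101 103 108 110 108 108 108 107 105 104 102 100  98]
 [151 127 113 103 101 106 115 117 123 114 108 106 104 103 102 101  98  95]
 [121 110 104 103 104 115 131 126 129 118 108 104 103 101 100  98  95  94]
 [109 104 103 105 107 113 129 136 125 112 105 103 100  99  97  94  91  89]
 [105 104 104 106 107 109 115 123 114 106 103 100  99  97  94  92  88  85]
 [103 104 107 107 108 108 109 110 106 102 101  98  96  94  91  88  83  81]]
top now
[[ 69  70  69  71  67  68  66  
[... 1939 characters left out ...]

 [107 107 109 134 167 183 165 128 106 102 100  94  98  92  94  94  94 113
  146 138 124 112  94  89  90  89]
 [107 103 104 117 135 145 133 113 106 100 103 104 105 103 100 100 100 108
  124 124 113 101  96  90  92  96]
 [ 99  98 101  99 103 107 105 103 103 102 103 102 105 102 103 102  98 101
  101 104 102  97 101  98  97  95]
 [ 90  91  91  94  92  94  94  94  98  97  94  97  99  99  99  98  98 100
   98 103 100  98  98  96  99  99]
 [ 89  87  87  87  87  89  86  88  92  89  91  93  94  90  91  96  96  94
   94  96  97  97  98  97  95  94]
 [ 81  83  78  84  84  83  82  87  86  86  86  88  86  85  88  86  88  93
   91  90  91  94  89  90  88  91]]
40.1083 125.92266798019409 20.49034845434609
```

```bash
python3 - <<'E'
from h import *
def proj(n,P):
    c=viewer.camera_model(n); K=np.array([[c['fx'],0,c['cx']],[0,c['fy'],c['cy']],[0,0,1]])
    return cv2.projectPoints(np.array(P,float).reshape(-1,3),np.array(c['rvec'],float),np.array(c['tvec'],float),K,None)[0].reshape(-1,2)
def cen(im,u0,v0,w,h,base):
    g=cv2.cvtColor(im,cv2.COLOR_BGR2GRAY).astype(float)[v0:v0+h,u0:u0+w]-base; g=g.clip(0)
    v,u=np.mgrid[v0:v0+h,u0:u0+w]; return np.array([(g*u).sum(),(g*v).sum()])/g.sum()
s0=cv2.imread("pics/scene0.png");t0=cv2.imread("pics/top0.png");s=cv2.imread("pics/r_s.png");t=cv2.imread("pics/r_t.png")
fs=cen(s,366,216,5,5,118);ft=cen(t,322,117,6,5,105)
ps=cen(s,358,222,6,6,111);pt=cen(t,336,118,6,7,95)
ps0=cen(s0,358,218,6,8,112);pt0=cen(t0,336,117,6,6,103)
print("flush",fs,ft,"now",ps,pt,"old",ps0,pt0)
for n,f,p in(("scene",fs,ps),("top",ft,pt)):
    X=ray(n,*f,129); 
    for yaw in(-5,-3.5,-2): 
        Y=X+44*np.array([np.sin(np.radians(yaw)),-np.cos(np.radians(yaw)),0]); print(n,X.round(1),yaw,[proj(n,Y+[0,0,h])[0].round(2).tolist() for h in(0,4,8,13)])
# yaw from bed-plate front edge in top picture: dark plate vs bench
g=cv2.cvtColor(t0,cv2.COLOR_BGR2GRAY).astype(float); E=[]
for u in range(262,360,4):
    c=g[146:166,u]; k=np.argmax(np.diff(cv2.GaussianBlur(c.reshape(-1,1),(1,3),0).ravel())); E.append(ray("top",u,146+k+.5,30)[:2])
E=np.array(E);k=np.polyfit(E[:,1],E[:,0],1); print("edge yaw",-np.degrees(np.arctan(k[0])),np.abs(E[:,0]-np.polyval(k,E[:,1])).round(1))
E
```

```text
flush [368.00757576 217.88383838] [324.91295938 119.59381044] now [361.06547619 224.43452381] [338.94705882 121.45294118] old [360.33518776 219.70653686] [338.74429224 120.07305936]
scene [677.1 -63.8 129. ] -5 [[361.04, 223.74], [361.1, 222.8], [361.16, 221.86], [361.25, 220.68]]
scene [677.1 -63.8 129. ] -3.5 [[361.32, 223.86], [361.38, 222.92], [361.45, 221.98], [361.53, 220.8]]
scene [677.1 -63.8 129. ] -2 [[361.61, 223.98], [361.67, 223.04], [361.74, 222.1], [361.82, 220.91]]
top [676.8 -65.3 129. ] -5 [[339.0, 121.04], [339.07, 120.71], [339.13, 120.38], [339.22, 119.96]]
top [676.8 -65.3 129. ] -3.5 [[339.03, 120.68], [339.1, 120.35], [339.17, 120.02], [339.25, 119.6]]
top [676.8 -65.3 129. ] -2 [[339.06, 120.32], [339.12, 119.99], [339.19, 119.65], [339.27, 119.23]]
edge yaw -3.5686451883207364 [0.5 1.7 0.7 0.3 1.4 0.9 0.1 1.2 1.1 0.1 1.  2.  0.3 0.8 1.5 0.5 0.6 1.7
 0.7 0.4 1.4 0.9 0.2 1.2 1.1]
```

The bright pin disc moved from about row 221 to 224.4 in the scene view and by 1.4 px in the top view. Both mean about 14 mm of travel, so it is at or very near flush, and the later slip came from bottoming out. Two more level blows will confirm it.

```bash
python3 - <<'E'
from strike import *
m=strike(18,4,450); m=strike(18+max(0,min(m,4)),0,450)
p=np.array(get_position()); r.movel(list(p+[-170,0,15]),feed=350)
a,d=shot("scene");b,_=shot("top");cv2.imwrite("pics/s_s.png",a);cv2.imwrite("pics/s_t.png",b)
def cen(im,u0,v0,w,h,base):
    g=cv2.cvtColor(im,cv2.COLOR_BGR2GRAY).astype(float)[v0:v0+h,u0:u0+w]-base; g=g.clip(0)
    v,u=np.mgrid[v0:v0+h,u0:u0+w]; return (np.array([(g*u).sum(),(g*v).sum()])/g.sum()).round(2)
print(cen(a,358,222,6,6,111),cen(b,336,118,6,7,95),get_time_s(),np.round(get_position(),1))
E
```

```text
tau 18.0 dz 4 got 3.5 c False Fz -4.2 after: handle 2.5 head 4.2 -> face 7.9 t 41.6
tau 21.4 dz 0 got -0.6 c False Fz -4.1 after: handle 5.0 head 8.0 -> face 7.9 t 42.6
[361.05 224.46] [339.03 121.15] 43.4333 [ 416.7 -104.3  227.4]
```

The pin reading is unchanged after two more hard blows, so it is on its stop. Now I'll lay the mallet down on the mat.

```bash
python3 - <<'E'
from h import *
G=np.array([437.3,-100.,43])+75*hd(91.2)
o,z=ori(91.2,27,1);o=list(o)
for h in(180,50,0): 
    q=kin.ik(tcp(G+[0,0,h],z),o); print(None if q is None else q.round())
r.move_to(tcp(G+[0,0,180],z),o);T("above")
r.movel(tcp(G+[0,0,35],z),feed=200)
print(r.movel(tcp(G+[0,0,-6],z),feed=40,contact_N=5));T("touch")
a,d=shot("scene");W=cloud("scene",d)
g=get_position()-35.5*z if not isinstance(get_position(),list) else np.array(get_position())-35.5*z
print("g",g.round(1))
H=W[175:240,290:345].reshape(-1,3)
for lo in(-130,-110,-70,-55,30,45,60,75):
    h=H[(H[:,1]>=lo)&(H[:,1]<lo+15)&(abs(H[:,0]-437)<30)&(H[:,2]>15)&(H[:,2]<110)]
    if len(h)>4: print(lo,len(h),np.percentile(h[:,2],[10,90]).round(),np.percentile(h[:,0],[10,90]).round())
E
```

```text
[ 19.  21.  -7. 118. -31.  52.  35.]
[ 23.  35. -13. 122. -34.  35.  43.]
[ 26.  41. -16. 122. -34.  29.  45.]
above 44.32 [435.7  -8.8 191.4] 20.3 [ 0.1 -0.3 -5.4] [-0.65  0.   -0.01]
True
touch 46.02 [435.2  -8.6  10.2] 20.6 [-0.5 -1.4 10.2] [-0.3   0.01 -0.03]
g [435.5 -24.8  41.9]
-130 161 [26. 82.] [420. 460.]
-110 63 [30. 86.] [422. 463.]
-70 26 [80. 93.] [421. 460.]
-55 43 [46. 80.] [425. 459.]
30 17 [46. 62.] [432. 447.]
45 19 [38. 61.] [435. 448.]
60 19 [41. 60.] [430. 447.]
75 16 [41. 59.] [427. 446.]
```

```bash
python3 - <<'E'
from h import *
ungrasp(); r.hold(.3)
p=np.array(get_position()); print(r.movel(list(p+[0,0,130]),feed=120,contact_N=6)); T("up")
p=np.array(get_position())
if p[2]>130: r.goto_joints([75,10,0,112,0,58,0]); T("away")
b,_=shot("top");a,d=shot("scene");W=cloud("scene",d);cv2.imwrite("pics/z_t.png",b)
hsv=cv2.cvtColor(b,cv2.COLOR_BGR2HSV);roi=np.zeros(b.shape[:2],bool);roi[182:208,268:346]=1
w=roi&(hsv[...,1]>90)&(hsv[...,0]>8)&(hsv[...,0]<30)&(hsv[...,2]>90)
n,l,s,c=cv2.connectedComponentsWithStats(w.astype(np.uint8))
for i in range(1,n):
    if s[i,4]>5: print("wood",s[i],ray("top",*c[i],57).round(1))
g=roi&(hsv[...,1]<50)&(hsv[...,2]>90);g[:,:320]=0
n,l,s,c=cv2.connectedComponentsWithStats(g.astype(np.uint8));i=1+np.argmax(s[1:,4]);print("face",s[i],ray("top",*c[i],83).round(1))
def cen(im,u0,v0,w,h,base):
    g=cv2.cvtColor(im,cv2.COLOR_BGR2GRAY).astype(float)[v0:v0+h,u0:u0+w]-base; g=g.clip(0)
    v,u=np.mgrid[v0:v0+h,u0:u0+w]; return (np.array([(g*u).sum(),(g*v).sum()])/g.sum()).round(2)
print("pin",cen(a,358,222,6,6,111),cen(b,336,118,6,7,95),"flush",cen(a,366,216,5,5,118),cen(b,322,117,6,5,105))
print(cv2.cvtColor(a,cv2.COLOR_BGR2GRAY)[215:229,355:373])
E
```

```text
False
up 48.26 [434.5  -8.7 139.7] 85.6 [-0.3  0.   0.1] [-0.45  0.01 -0.01]
away 50.35 [  59.9 -448.5  273.9] 85.3 [0.3 0.  0.6] [-0.07  0.01  0.01]
wood [273 197   3   7  17] [431.1  92.   57. ]
wood [307 196  20   8 154] [433.9 -42.6  57. ]
face [327 191  16  16 205] [435.7 -99.9  83. ]
pin [361.07 224.44] [338.84 121.39] flush [368.01 217.88] [324.9  119.59]
[[199 200 200 193 166 149 149 149 147 145 140 131 127 127 128 133 136 140]
 [199 199 198 191 168 151 149 148 145 140 127 117 124 124 121 118 121 126]
 [200 199 198 192 169 152 149 147 140 126 114 121 151 163 146 120 111 114]
 [200 199 195 186 162 150 147 140 127 113 108 125 167 190 171 128 109 106]
 [200 198 188 167 142 139 138 125 113 107 107 116 141 158 145 117 106 105]
 [199 189 166 137 118 118 118 111 107 106 107 110 115 119 114 107 104 103]
 [190 167 137 115 106 105 107 107 108 108 109 108 108 107 105 104 103  99]
 [162 134 115 104 102 105 109 111 110 109 108 108 105 105 103 101 100  97]
 [129 114 105 102 107 116 118 124 115 109 106 106 104 103 101  99  96  94]
 [112 106 103 105 116 131 126 129 118 108 105 104 102 101  98  96  93  91]
 [106 105 106 107 114 129 137 127 113 106 103 102 100  98  96  93  89  86]
 [105 106 108 109 110 116 124 115 107 104 101  99  98  96  92  90  85  82]
 [106 107 108 109 110 110 110 107 104 102  99  98  95  91  89  85  82  79]
 [102 105 108 109 109 108 105 104 102  98  97  94  91  87  84  81  78  75]]
```

```bash
python3 -c "
from cell import *
print(ticket.sign_off())"
```

```text
the job is handed in; nothing more can be done
None
```

The camera measurements put the spring pin flush (to about 1 mm): I drove it with mallet blows, stood the mallet face-down on the bench mat with its handle level, and handed the job in at about 50 s; I didn't re-check the bystanders.

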